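# Stack the carrier tote on the board tote

### The arm

A 6-joint arm with a two-finger parallel gripper is mounted at the origin on the work surface. World frame = base frame: x ahead of the robot, y to its left, z up, the work surface at z = 0. Lengths are in mm, angles in rad, forces in N, time in s.
With the tool pointing down it reaches from about 400 to 925 mm from the base axis. Payload 12.5 kg.
Tool frame: the origin (TCP) lies at the very end of the fingers, on their centre line; the grasp point (between the pads) lies 19 mm behind it; y points along the fingers, z is the direction in which the jaws open and shut, and the axes are right-handed (so a half turn about y gives the same grasp; the last joint's range is limited). The gripper opens to 95 mm and grips with 3 to 60 N. Pads are 20 mm wide; open, the fingers measure 119 mm over their backs; the gripper's body (75 mm by 180 mm) begins 59 mm behind the grasp point.
Start: joints at [-1.35, 0.491, 1.559, -0, 1.092, -0.106], TCP at [200.657, -591.932, 214.661] pointing down, gripper open.
Joint ranges: [-3.1, 3.1], [-0.84, 2.19], [0.05, 2.79], [-1.13, 4.28], [0.06, 2.93], [-2.69, 2.69]. Speed limits (rad/s): [2.22, 2.22, 2.79, 3.14, 3.14, 3.14].

### API

Orientations are given as [roll, pitch, yaw] about the fixed x, y, z axes, in that order (R = Rz(yaw) Ry(pitch) Rx(roll)).
In Python, from cell import * gives the robot as it stands. The module is installed in compiled form; this text tells all that it offers.
- The arm moves only by the shell command python3 -m jog 'ROWS'. ROWS is a JSON object of lists of equal length, an entry for each row: "dp": the shift along the tool's x, y, z in m, a list of three; "rot": the turn, a rotation vector about the tool's x, y, z in rad, a list of three; "claw": the finger opening in m, from 0 to 0.0951. In form: {"dp": [[x, y, z], ...], "rot": [[wx, wy, wz], ...], "claw": [claw, ...]}. A call has 1 to 12 rows; each row is the pose to reach, as a shift and turn from the pose commanded when the call began, along the tool's axes at that moment; what a row does not reach only later rows make up. A row lasts 1/10 s, in which the tool goes at most 50 mm and 8.59 degrees, less where a joint would pass 70% of its speed; a pose out of reach is approached as far as the arm can. A call with a gripper value outside its range is refused whole. The fingers move at their own pace and stop on an object; the grip force is fixed at half the most. Time passes only in rows, so rows that repeat a pose let the fingers close. It gives the time, the measured TCP pose, the force and the opening at its end, in the units of the state.
- state(): the state, without advancing time (a new reading comes with each control period).
- read_camera(name): name is "side" or "top"; returns the picture (420x560x3 uint8, red, green, blue); there is no depth.
- camera_info(name): a dict with "fx", "fy", "cx", "cy" (pixels), "eye" and "rotation" of the camera in the world. Camera axes: x right, y down, z forward; pixel columns grow to the right and rows downward; lengths in mm; the calibration is good to about 2 mm. A picture is of the moment at which its call begins. camera_info takes no time and is no camera call.
- job_done(): hands the job in, once; it reports no verdict.
The state is a dict: "t": time; "joints": joint angles; "qvel": joint speeds; "tau": joint torques, N m; "eef_pos": TCP position; "tcp_rot": TCP orientation; "ft_force": force on the tool from outside, world axes, zero at the start; "moment": the same for the moment, N m; "opening": opening from 0.0 (shut) to 1.0 (fully open).
Only numpy, scipy, OpenCV 4.12 (cv2) and the standard library are available. Lean on these libraries where they do the work, as an engineer would, in place of code of your own. Each camera call takes 0.05 s, during which the arm holds its last target. There are 200 camera calls.

### The job

The grey tote on the sprung stand is full of circuit boards, so the blue carrier must stack on it and not nest into it: lift the carrier by its handle, turn it half round so that its yellow end lies over the grey tote's plain end, and lower it squarely onto the rim. Then press it down gently, with no more force than it needs, until both spring catches snap past and it sits level and fully home; the stand gives as you press. Let go, never touch the boards with the carrier, and leave the other things on the bench where they are.

Things in the scene. Friction and masses are not known exactly. Their poses are not given: they have to be found in the camera images.
- carrier: Blue open stack-nest tote, loose, 0.2 to 0.4 kg. Body 176 (its x) x 126 (its y) x 60 mm high, 4 mm walls; origin at the centre of its underside, z up, +x towards its yellow-marked end. A half-round bead, 3 mm proud and 68 mm long, runs along each end wall 5 mm above the underside.
- carrier_handle (a point): Grip point of the carrier's black handle, on its centre line 110 mm above its underside; axes as the carrier's. The handle is an upright square knob, 30 x 30 mm with sides along the carrier's x and y, from 88 to 126 mm above the underside, on a bridge bar along y (14 mm wide, 72 to 88 mm above the underside). It can be gripped across x or across y.
- carrier_yellow_end (a point): Top edge of the carrier's yellow end wall, at its x = +88, z = 60 mm.
- carrier_lug (a point): One of the carrier's four round lugs, at x = +60, y = +69, z = 20 mm: 20 mm in diameter (axis along y), sticking out 12 mm from the long sides, lowest line 10 mm above the underside. The four sit at x = +60 and x = -30 mm on both sides.
- lower_tote: Grey open tote full of boards, moving only straight down on its sprung stand. 200 (its x) x 140 (its y) x 70 mm, 4 mm walls; origin at the centre of its underside, 48 mm above the bench unloaded; +x towards its yellow-marked end. With the carrier stacked fully home, centres and long axes coincide and the carrier's underside is 50 mm above this origin.
- lower_yellow_end (a point): Top edge of the grey tote's yellow end wall, at its x = +100, z = 70 mm.
- slot (a point): Bottom of a deep slot in the grey tote's long wall, 26 mm wide, 50 mm deep, at x = +60, y = +68 mm; slots stand at x = +60 and -30 on both sides. With yellow ends together the carrier's lugs fall into these and it nests, down onto the boards.
- saddle (a point): Bottom of a shallow saddle in the grey tote's rim, 24 mm wide, 10 mm deep, at x = -60, y = -68 mm; saddles stand at x = -60 and +30 on both sides. With yellow ends opposite the carrier's lugs seat in these and it stacks.
- catch (a point): Nose of one of two round steel spring catches, one inside each end wall of the grey tote 62 mm above its underside, rounded with 8 mm radius, 7 mm proud of the wall. The carrier's end beads first rest on them, carrier about 13 mm above fully home, and must be pressed past; the force needed varies, about 7 to 11 N between the totes, and drops at the snap.
- stand: Black sprung stand 240 x 150 mm, fixed to the bench, under the grey tote; four steel guide pins reach 62 mm high; origin at the centre of its underside. Damped spring (fast pushes meet about 1.5 N more per 10 mm/s): after the first 1 N it gives about 1 mm per 0.35 N over 34 mm of travel, then it is rigid. More than 24 N between the two totes counts as forcing.
- boards: Seven upright dark blue-green circuit boards fixed in the grey tote, their tops 42 mm above the tote's underside. Origin as the grey tote's.
- flux_bottle: Bottle 40 mm in diameter, 100 mm tall, standing on the bench; leave alone. Origin at the centre of its underside.
- solder_spool: Metal spool 52 mm in diameter, 40 mm tall, standing on the bench; leave alone. Origin at the centre of its underside.
- screwdriver: Screwdriver lying on the bench beyond the totes; leave alone. Origin under its middle.
There are look-alikes about, which are no part of the job. What is meant by the carrier is not pink, and is the smaller of those in its own colour.

How it is judged:
By the outcome, as a careful person would: the job done as asked, in the order asked, and still so for the second after the job is handed in, with the robot touching nothing.
It also fails if it takes over 61 s, if anything falls off the work surface, if the arm or the gripper's body presses on something with over 40 N, if the wrist force passes 120 N, or if a joint passes its speed limit or range.

## Working session

There is one attempt and no reset: what is moved stays moved. The work goes in short steps, Python scripts to look and compute and a shell command to move; the robot and the scene stay as the last step left them, time stands still between calls to the robot, and variables do not carry over. Pictures are saved under pics/ and viewed, on a budget of 10 in all, crops included, one or two more only if the job needs it, and the job is handed in when it is done.

```bash
mkdir -p pics; python3 - <<'E'
from cell import *
import cv2, numpy as np
np.set_printoptions(precision=4,suppress=True)
for n in("top","side"):
    im=read_camera(n); np.save(n+'0.npy',im); cv2.imwrite(f'pics/{n}0.png',im[:,:,::-1]); print(n,camera_info(n))
print(state())
E
```

```text
top {'fx': 453.9155599790014, 'fy': 453.9155599790014, 'cx': 281.9020150586565, 'cy': 203.69106740859098, 'eye': array([ 187.6356, -157.695 , 1489.238 ]), 'rotation': array([-2.9275,  0.0035, -1.5134])}
side {'fx': 393.0667128099186, 'fy': 393.0667128099186, 'cx': 284.8669473386196, 'cy': 203.93951104522392, 'eye': array([ 61.3311, 584.8714, 628.9936]), 'rotation': array([-2.1294,  0.0163, -2.6448])}
{'t': 0.1, 'joints': array([-1.3496,  0.4915,  1.5594,  0.    ,  1.0917, -0.1056]), 'qvel': array([-0.0002, -0.0036, -0.0019, -0.0004,  0.001 , -0.0016]), 'tau': array([  0.0026, -61.3621, -25.8606,   0.0694,   0.047 ,  -0.0001]), 'eef_pos': array([ 200.63  , -591.7143,  214.1242]), 'tcp_rot': array([-1.5717,  0.0001, -2.8147]), 'ft_force': array([-0.3881, -0.1722,  0.0668]), 'moment': array([0.0087, 0.0159, 0.0216]), 'opening': 0.9999585528886802}
```

View pics/top0.png

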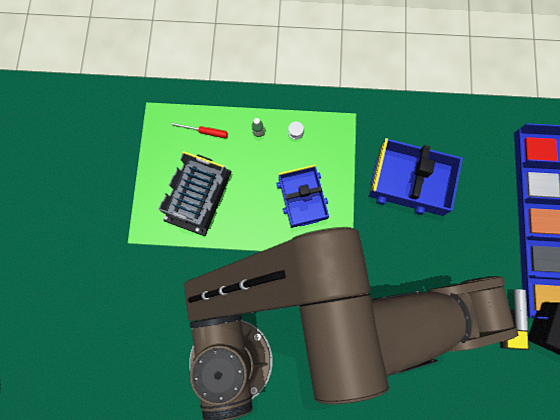

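View pics/side0.png

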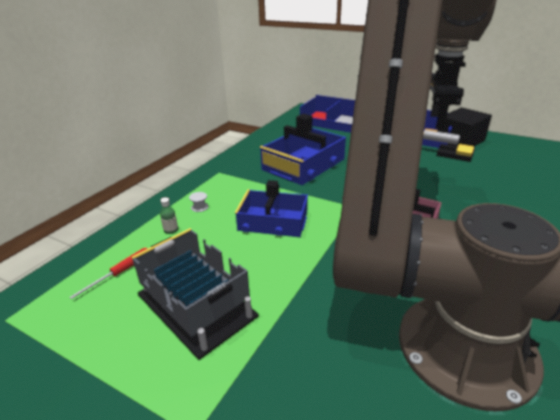

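The top view shows the blue carrier at about (303,195) with its yellow end up at (298,169). The grey tote is at (195,193), yellow end at about (203,158). A bigger blue tote at (415,175) is the look-alike. In the side view the carrier is at (272,212) and the grey tote at (195,285), with pins and slots visible.

```bash
cat > h.py <<'E'
import numpy as np, cv2
from cell import *
from scipy.spatial.transform import Rotation as R
np.set_printoptions(precision=2,suppress=True)
CI={n:camera_info(n) for n in("top","side")}
RM={n:R.from_euler('xyz',CI[n]['rotation']).as_matrix() for n in CI}
def ray(n,p):
    c=CI[n]; d=RM[n]@np.array([(p[0]-c['cx'])/c['fx'],(p[1]-c['cy'])/c['fy'],1]); return c['eye'],d
def onz(n,p,z):
    e,d=ray(n,p); return e+d*(z-e[2])/d[2]
def pix(n,P):
    c=CI[n]; q=RM[n].T@(np.array(P,float)-c['eye']); return np.array([c['fx']*q[0]/q[2]+c['cx'],c['fy']*q[1]/q[2]+c['cy']])
E
python3 - <<'E'
from h import *
top=np.load('top0.npy'); side=np.load('side0.npy')
a=cv2.resize(top[145:245,150:340],None,fx=4.2,fy=4.2,interpolation=cv2.INTER_CUBIC)
cv2.imwrite('pics/topcrop.png',a[:,:,::-1])
b=cv2.resize(side[170:360,120:320],None,fx=3.1,fy=3.1,interpolation=cv2.INTER_CUBIC)
cv2.imwrite('pics/sidecrop.png',b[:,:,::-1])
hsv=cv2.cvtColor(top,cv2.COLOR_RGB2HSV)
yel=cv2.inRange(hsv,(20,120,120),(33,255,255)); 
n,l,s,c=cv2.connectedComponentsWithStats(yel)
for i in range(1,n):
    if s[i,4]>5: print('yel',s[i],c[i])
green=cv2.inRange(hsv,(40,150,150),(75,255,255))
bl=cv2.inRange(hsv,(110,120,50),(130,255,255)); n,l,s,c=cv2.connectedComponentsWithStats(bl)
for i in range(1,n):
    if s[i,4]>20 and s[i,0]<350: print('blue',s[i],c[i])
for z in(0,60,126): print(z,onz('top',(303,190),z), onz('top',(195,193),z))
E
```

```text
yel [372 138  16  53 188] [379.37 163.88]
yel [183 152  41  15  80] [202.93 158.85]
yel [278 165  38  10  67] [295.9  169.54]
yel [536 286  16   7  56] [543.55 288.57]
yel [552 290   8   5  13] [555.85 292.23]
yel [537 293   3   5   9] [537.78 295.33]
yel [539 294  10   9  27] [543.37 297.67]
yel [551 295   7   5  19] [553.74 297.21]
yel [507 331  21  18 280] [518.94 340.54]
blue [ 277  167   52   61 1916] [303.03 197.56]
0 [ 561.93 -202.42   -0.  ] [530.9  161.18   0.  ]
60 [ 546.85 -200.62   60.  ] [517.07 148.33  60.  ]
126 [ 530.26 -198.63  126.  ] [501.86 134.2  126.  ]
```

View pics/topcrop.png

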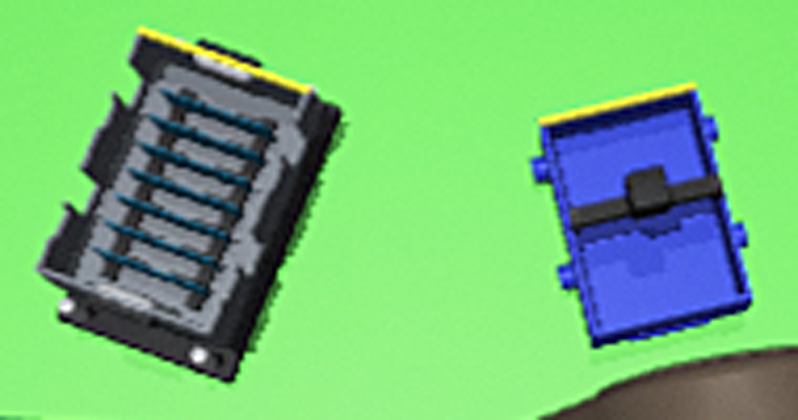

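View pics/sidecrop.png

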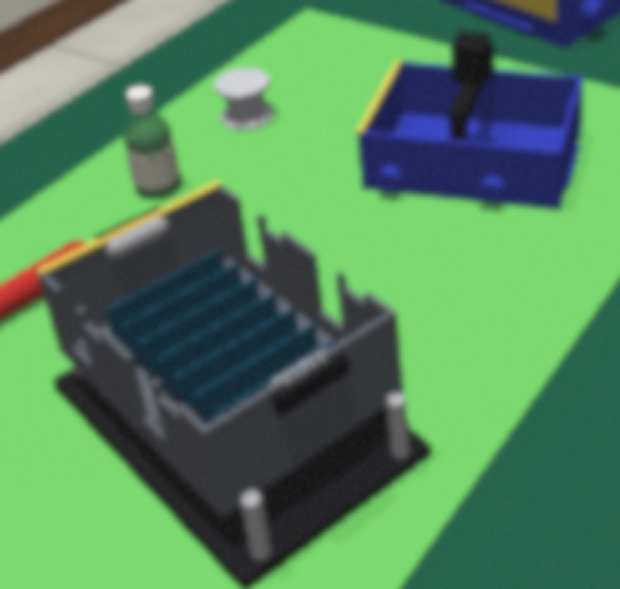

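```bash
cat > fit.py <<'E'
from h import *
from scipy.optimize import least_squares
t=lambda u,v:('top',(150+(u+.5)/4.2-.5,145+(v+.5)/4.2-.5))
s=lambda u,v:('side',(120+(u+.5)/3.1-.5,170+(v+.5)/3.1-.5))
def fit(name,pts,z0,x0):
    def W(p,L): c,q=np.cos(p[2]),np.sin(p[2]); return [p[0]+c*L[0]-q*L[1],p[1]+q*L[0]+c*L[1],z0+L[2]]
    for cams in(('top',),('side',),('top','side')):
        P=[o for o in pts if o[0][0] in cams]
        f=lambda p:np.concatenate([pix(o[0],W(p,L))-o[1] for o,L in P])
        r=least_squares(f,x0); print(name,cams,r.x[:2],'yaw %.4f'%r.x[2]); print(r.fun.reshape(-1,2).tolist() if len(cams)==1 else '')
G=[(t(138,30),(100,70,70)),(t(312,92),(100,-70,70)),(t(42,268),(-100,70,70)),(t(213,333),(-100,-70,70)),
   (s(220,183),(100,-70,70)),(s(40,270),(100,70,70)),(s(395,313),(-100,-70,70)),(s(207,430),(-100,70,70))]
C=[(t(541,122),(88,63,60)),(t(694,88),(88,-63,60)),(t(646,184),(0,0,126)),
   (s(398,63),(88,-63,60)),(s(360,132),(88,63,60)),(s(580,78),(-88,-63,60)),(s(473,40),(0,0,126))]
if __name__=='__main__':
    fit('grey',G,48,[517,148,0.3*-1]); fit('carrier',C,0,[540,-200,.2])
E
python3 fit.py
```

```text
grey ('top',) [521.68 148.07] yaw -0.2874
[[0.6717444188996637, -0.5375644280891549], [0.33851473938156573, -1.0392820201741415], [-1.1785242589710663, 0.9218777193964911], [0.19127743922743434, 0.5527514405252134]]
grey ('side',) [522.97 152.43] yaw -0.2966
[[0.11893962108416645, -0.5603389507189149], [-0.4360181058020203, 0.07159360992704933], [0.9677203988746328, -0.6278917664467372], [-0.5918883322463557, 0.5645909492874353]]
grey ('top', 'side') [523.   151.01] yaw -0.2943

carrier ('top',) [ 531.9  -200.71] yaw 0.2832
[[-0.6391175947700276, -0.48373213035324625], [0.3586160530159077, -0.7005421341935119], [0.26631425220705296, 1.0970834712246926]]
carrier ('side',) [ 534.26 -198.68] yaw 0.3116
[[-0.2566684230525311, -0.4437660824577847], [-0.5093237114112128, 0.7946555263697519], [1.0420276644828164, -0.44854529489623474], [-0.2358472337802482, -0.31214445628464205]]
carrier ('top', 'side') [ 533.91 -199.99] yaw 0.3003
```

```bash
cat > go.py <<'E'
import sys
from h import *
# usage: go.py x y z jaw_angle -> dp (m) and rot about tool y
s=state(); M=R.from_euler('xyz',s['tcp_rot']).as_matrix()
x,y,z,j=map(float,sys.argv[1:5]); d=np.array([x,y,z])-s['eef_pos']
jaw=np.arctan2(M[1,2],M[0,2]); np.set_printoptions(precision=4,suppress=True)
print('dp',M.T@d/1000,'rot_y',-(j-jaw),'dist',np.linalg.norm(d),'pos',s['eef_pos'],'F',s['ft_force'])
E
python3 go.py 534 -200 230 -1.276
```

```text
dp [-0.4415 -0.0156 -0.264 ] rot_y 0.03205058165193253 dist 514.6141655841546 pos [ 200.63   -591.7143  214.1242] F [-0.3881 -0.1722  0.0668]
```

```bash
python3 -m jog '{"dp":[[-0.02,-0.02,-0.012],[-0.06,-0.04,-0.036],[-0.1,-0.04,-0.06],[-0.14,-0.04,-0.084],[-0.18,-0.04,-0.108],[-0.22,-0.04,-0.132],[-0.26,-0.04,-0.156],[-0.30,-0.04,-0.18],[-0.34,-0.04,-0.204],[-0.38,-0.03,-0.228],[-0.42,-0.02,-0.252],[-0.4415,-0.0156,-0.264]],"rot":[[0,0,0],[0,0,0],[0,0.01,0],[0,0.02,0],[0,0.032,0],[0,0.032,0],[0,0.032,0],[0,0.032,0],[0,0.032,0],[0,0.032,0],[0,0.032,0],[0,0.032,0]],"claw":[0.09,0.08,0.07,0.07,0.07,0.07,0.07,0.07,0.07,0.07,0.07,0.07]}'
python3 go.py 534 -200 93 -1.276
python3 - <<'E'
from h import *
a=read_camera('side'); t=read_camera('top')
np.save('side1.npy',a)
cv2.imwrite('pics/s1.png',np.vstack([cv2.resize(a[80:260,200:400],(600,540)) ])[:,:,::-1])
E
```

```text
t: 1.3
eef_pos: [535.3, -197.3, 229.2]
tcp_rot: [-1.572, -0.001, -2.845]
ft_force: [-1.1, -0.0, -0.4]
opening: 0.734
dp [0.0019 0.1362 0.0024] rot_y 0.0020282838530101266 dist 136.19866940589205 pos [ 535.2976 -197.2953  229.1656] F [-1.0528 -0.01   -0.4135]
```

View pics/s1.png

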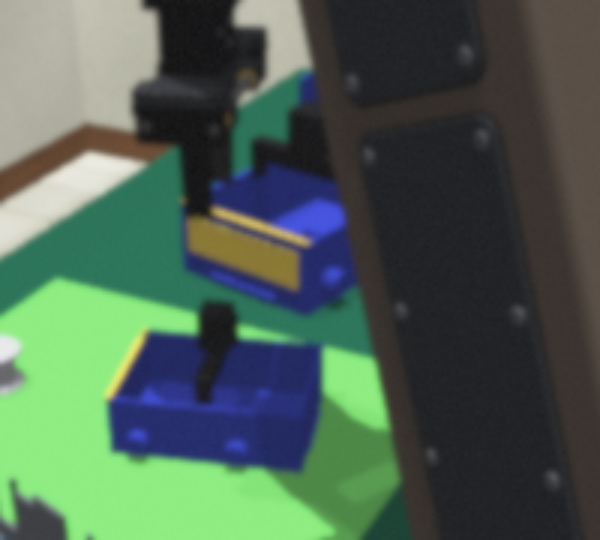

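The gripper (fingers at (200,200) in the crop) hangs above the knob at (218,325), and nothing has been disturbed. I'll lower and grip.

```bash
python3 -m jog '{"dp":[[0.002,0.03,0.002],[0.002,0.06,0.002],[0.002,0.09,0.002],[0.002,0.115,0.002],[0.002,0.13,0.002],[0.002,0.136,0.002],[0.002,0.136,0.002],[0.002,0.136,0.002]],"rot":[[0,0,0],[0,0,0],[0,0,0],[0,0,0],[0,0,0],[0,0,0],[0,0,0],[0,0,0]],"claw":[0.07,0.07,0.07,0.07,0.07,0.07,0.07,0.07]}'
python3 go.py 534 -200 93 -1.276
```

```text
t: 2.2
eef_pos: [532.9, -203.2, 95.0]
tcp_rot: [-1.57, 0.001, -2.847]
ft_force: [0.5, -0.1, 0.9]
opening: 0.739
dp [-0.002   0.002  -0.0027] rot_y -0.0003895319606594949 dist 3.934745194153612 pos [ 532.8668 -203.187    95.0102] F [ 0.4922 -0.0577  0.9231]
```

```bash
python3 -m jog '{"dp":[[-0.002,0.002,-0.002],[-0.002,0.002,-0.002],[-0.002,0.002,-0.002],[-0.002,0.002,-0.002],[-0.002,0.002,-0.002],[-0.002,0.002,-0.002],[-0.002,0.002,-0.002],[-0.002,0.002,-0.002],[-0.002,0.002,-0.002],[-0.002,0.002,-0.002]],"rot":[[0,0,0],[0,0,0],[0,0,0],[0,0,0],[0,0,0],[0,0,0],[0,0,0],[0,0,0],[0,0,0],[0,0,0]],"claw":[0.07,0.07,0.05,0.04,0.03,0.02,0.02,0.02,0.02,0.02]}'
python3 go.py 534 -200 230 -1.276
```

```text
t: 3.2
eef_pos: [533.9, -200.2, 92.0]
tcp_rot: [-1.571, -0.0, -2.847]
ft_force: [0.2, -0.0, -2.9]
opening: 0.314
dp [-0.0001 -0.138  -0.0002] rot_y -2.734128600301311e-05 dist 137.9666962299634 pos [ 533.942  -200.162    92.0334] F [ 0.2224 -0.0188 -2.9031]
```

```bash
python3 -m jog '{"dp":[[0,-0.004,0],[0,-0.014,0],[0,-0.034,0],[0,-0.054,0],[0,-0.074,0],[0,-0.094,0],[0,-0.114,0],[0,-0.134,0],[0,-0.154,0],[0,-0.168,0],[0,-0.178,0],[0,-0.178,0]],"rot":[[0,0,0],[0,0,0],[0,0,0],[0,0,0],[0,0,0],[0,0,0],[0,0,0],[0,0,0],[0,0,0],[0,0,0],[0,0,0],[0,0,0]],"claw":[0.02,0.02,0.02,0.02,0.02,0.02,0.02,0.02,0.02,0.02,0.02,0.02]}'
python3 go.py 522.5 150.5 270 1.277
```

```text
t: 4.4
eef_pos: [534.3, -200.3, 271.9]
tcp_rot: [-1.569, 0.002, -2.847]
ft_force: [-0.4, -0.2, -2.1]
opening: 0.316
dp [-0.0906  0.0014 -0.3391] rot_y -2.5529562672346904 dist 350.98278576190967 pos [ 534.297  -200.2796  271.8533] F [-0.3793 -0.1674 -2.0513]
```

```bash
python3 -m jog '{"dp":[[-0.003,0,-0.01],[-0.008,0,-0.03],[-0.016,0,-0.06],[-0.024,0,-0.09],[-0.032,0,-0.12],[-0.04,0,-0.15],[-0.049,0,-0.18],[-0.056,0,-0.21],[-0.064,0,-0.24],[-0.072,0,-0.27],[-0.08,0,-0.3],[-0.086,0,-0.32]],"rot":[[0,-0.05,0],[0,-0.15,0],[0,-0.27,0],[0,-0.39,0],[0,-0.51,0],[0,-0.63,0],[0,-0.75,0],[0,-0.87,0],[0,-0.99,0],[0,-1.11,0],[0,-1.2,0],[0,-1.25,0]],"claw":[0.02,0.02,0.02,0.02,0.02,0.02,0.02,0.02,0.02,0.02,0.02,0.02]}'
python3 go.py 522.5 150.5 250 1.277
```

```text
t: 5.6
eef_pos: [522.7, 132.8, 269.5]
tcp_rot: [-1.572, -0.0, -1.592]
ft_force: [-1.5, -1.1, -3.1]
opening: 0.316
dp [-0.0177  0.0195 -0.0006] rot_y -1.2986064158639936 dist 26.386341213623375 pos [522.7268 132.7594 269.531 ] F [-1.4817 -1.104  -3.1038]
```

```bash
python3 -m jog '{"dp":[[-0.003,0.0,0],[-0.008,0,0],[-0.013,0,0],[-0.017,0.005,0],[-0.0177,0.01,-0.0006],[-0.0177,0.015,-0.0006],[-0.0177,0.0195,-0.0006],[-0.0177,0.0195,-0.0006],[-0.0177,0.0195,-0.0006],[-0.0177,0.0195,-0.0006],[-0.0177,0.0195,-0.0006],[-0.0177,0.0195,-0.0006]],"rot":[[0,-0.08,0],[0,-0.2,0],[0,-0.32,0],[0,-0.44,0],[0,-0.56,0],[0,-0.68,0],[0,-0.8,0],[0,-0.92,0],[0,-1.04,0],[0,-1.15,0],[0,-1.24,0],[0,-1.2986,0]],"claw":[0.02,0.02,0.02,0.02,0.02,0.02,0.02,0.02,0.02,0.02,0.02,0.02]}'
sleep 0
python3 - <<'E'
from h import *
read_camera('side')
for i in range(4): a=read_camera('side')
t=read_camera('top'); np.save('side2.npy',a); np.save('top2.npy',t)
cv2.imwrite('pics/s2.png',cv2.resize(a[130:360,100:340],None,fx=2.5,fy=2.5,interpolation=cv2.INTER_CUBIC)[:,:,::-1])
cv2.imwrite('pics/t2.png',cv2.resize(t[120:260,110:300],None,fx=4.2,fy=4.2,interpolation=cv2.INTER_CUBIC)[:,:,::-1])
E
python3 go.py 522.5 150.5 250 1.277
```

```text
t: 6.8
eef_pos: [522.9, 148.7, 250.0]
tcp_rot: [-1.571, 0.001, -0.295]
ft_force: [0.4, -0.4, -2.3]
opening: 0.313
dp [-0.0011  0.0005  0.0015] rot_y -0.005856250532140672 dist 1.9644758179170774 pos [523.116  148.693  250.4632] F [-0.4949  0.4448 -1.7576]
```

View pics/s2.png

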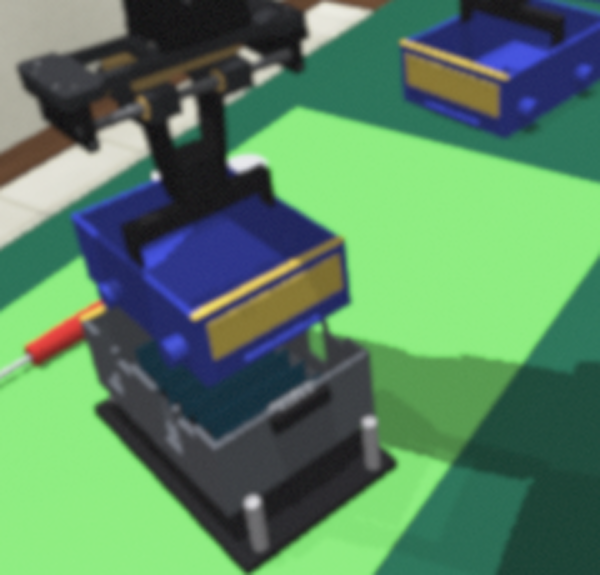

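View pics/t2.png

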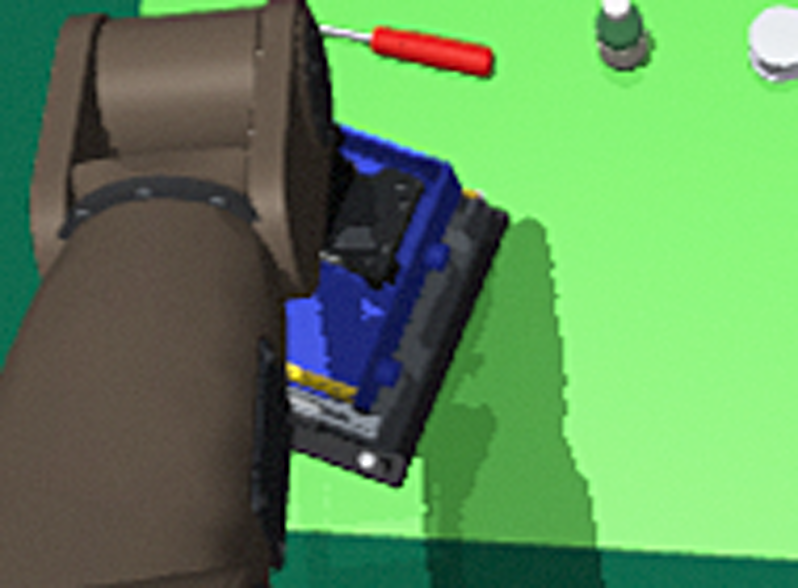

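```bash
cat > fit2.py <<'E'
from fit import *
s2=lambda u,v:('side',(100+(u+.5)/2.5-.5,130+(v+.5)/2.5-.5))
t2=lambda u,v:('top',(110+(u+.5)/4.2-.5,120+(v+.5)/4.2-.5))
z=state()['eef_pos'][2]-92; print('z',z,state()['eef_pos'])
C2=[(s2(343,238),(88,63,60)),(s2(193,318),(88,-63,60)),(s2(75,217),(-88,-63,60)),(s2(208,383),(88,-63,0)),(s2(350,300),(88,63,0)),
    (s2(175,347),(60,-75,20)),(s2(108,292),(-30,-75,20)),
    (t2(457,166),(-88,63,60)),(t2(441,255),(-30,75,20)),(t2(389,372),(60,75,20))]
fit('carrier',C2,z,[522,150,2.85])
G2=G+[(s2(367,350),(-100,-70,70)),(s2(217,446),(-100,70,70))]
fit('grey',G2,48,[522,150,-.29])
E
python3 fit2.py
python3 - <<'E'
from h import *
t=np.load('top0.npy').astype(int)
# soft yellow weighting for sub-pixel strip centre & direction
for nm,(x0,x1,y0,y1),z,half in(('grey',(180,228,148,172),118,98),('carr',(274,320,160,177),60,86)):
    p=t[y0:y1,x0:x1]; w=np.clip(np.minimum(p[...,0],p[...,1])-p[...,2]-60,0,None)*(p[...,0]>150)
    ys,xs=np.nonzero(w); ww=w[ys,xs]; P=np.array([onz('top',(x+x0,y+y0),z)[:2] for x,y in zip(xs,ys)])
    m=np.average(P,axis=0,weights=ww); ev,V=np.linalg.eigh(np.cov(P.T,aweights=ww)); d=V[:,1]; d*=np.sign(d[1])
    yaw=np.arctan2(-d[0],d[1]); print(nm,len(xs),'end',m,'yaw',yaw,'centre',m-half*np.array([np.cos(yaw),np.sin(yaw)]),'len',(np.ptp(P@d)))
E
```

```text
z 158.46319647440168 [523.12 148.69 250.46]
carrier ('top',) [527.95 146.94] yaw 2.7808
[[-0.31082096773235435, -0.6759634242856691], [0.5949232434326461, 0.7944936439396884], [-0.2743984469950078, -0.1108989801993232]]
carrier ('side',) [525.38 144.97] yaw 2.8422
[[1.4255822251031134, -0.6286151719093596], [1.1167874834826534, -1.0195203468374245], [-0.7324295509812657, -2.0368179561885995], [0.7150068523090454, 0.12889083096428067], [1.113586451234795, 0.38244517161680847], [-2.741504037906111, 1.3584143527866672], [-0.9224878654030135, 0.505583533509423]]
carrier ('top', 'side') [524.63 145.34] yaw 2.8350

grey ('top',) [521.68 148.07] yaw -0.2874
[[0.6717453843091334, -0.5375646634651332], [0.338515294898059, -1.0392812331812706], [-1.178524788330293, 0.921876923478834], [0.19127645311121455, 0.5527517178960863]]
grey ('side',) [523.69 152.09] yaw -0.2941
[[-0.17153156414212845, -0.7094060200277852], [-0.6384494024368053, -0.03314828962408001], [0.7922316757951364, -0.954085216995793], [-0.602622818046143, 0.2609274712406773], [1.3728768370854425, -0.02505295893126913], [-0.6671389470783993, 0.5318952131761421]]
grey ('top', 'side') [523.5  151.17] yaw -0.2948

grey 81 end [616.18 122.18] yaw -0.29950534253541095 centre [522.55 151.09] len 139.3534536328706
carr 79 end [ 616.1  -176.24] yaw 0.296849160851883 centre [ 533.86 -201.4 ] len 125.17338983208293
```

```bash
python3 go.py 522.8 151.3 216 1.275
```

```text
dp [-0.0011  0.0345  0.0024] rot_y -0.0038562505321406704 dist 34.563103740625415 pos [523.116  148.693  250.4632] F [-0.4949  0.4448 -1.7576]
```

```bash
python3 -m jog '{"dp":[[-0.001,0.005,0.001],[-0.001,0.01,0.0024],[-0.001,0.015,0.0024],[-0.001,0.02,0.0024],[-0.001,0.025,0.0024],[-0.001,0.03,0.0024],[-0.001,0.034,0.0024],[-0.001,0.0345,0.0024],[-0.001,0.0345,0.0024],[-0.001,0.0345,0.0024]],"rot":[[0,-0.004,0],[0,-0.004,0],[0,-0.004,0],[0,-0.004,0],[0,-0.004,0],[0,-0.004,0],[0,-0.004,0],[0,-0.004,0],[0,-0.004,0],[0,-0.004,0]],"claw":[0.02,0.02,0.02,0.02,0.02,0.02,0.02,0.02,0.02,0.02]}'
python3 - <<'E'
from h import *
for i in range(3): a=read_camera('side')
t=read_camera('top'); np.save('side3.npy',a); np.save('top3.npy',t)
A=cv2.resize(a[200:330,120:260],None,fx=4.5,fy=4.5,interpolation=cv2.INTER_CUBIC)
cv2.imwrite('pics/s3.png',A[:,:,::-1])
s=state(); print(s['moment'],s['ft_force'])
E
python3 go.py 522.8 151.3 216 1.275
```

```text
t: 8.1
eef_pos: [523.1, 151.3, 216.4]
tcp_rot: [-1.571, -0.0, -0.294]
ft_force: [-0.4, -0.4, -2.8]
opening: 0.314
[ 0.05 -0.17  0.05] [-0.12  0.15 -2.5 ]
dp [-0.0002  0.0004 -0.0001] rot_y 0.00157758579855094 dist 0.4195796848520772 pos [523.0122 151.3185 216.3615] F [-0.1191  0.1516 -2.4965]
```

View pics/s3.png

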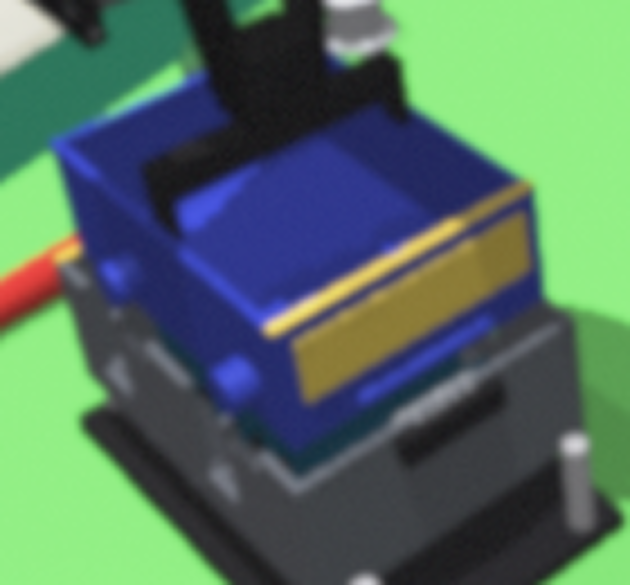

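```bash
cat > pr.py <<'E'
from h import *
q=lambda P:(pix('side',P)-[120,200]+.5)*4.5-.5
def W(p,z0,L): c,s=np.cos(p[2]),np.sin(p[2]); return [p[0]+c*L[0]-s*L[1],p[1]+s*L[0]+c*L[1],z0+L[2]]
c=(523,151.3,np.pi-.294); g=(523,151.3,-.296)
for L,m in(((88,-63,60),(267,333)),((88,63,60),(533,187)),((-88,-63,60),(57,143)),((60,-75,20),(238,378)),((-30,-75,20),(122,275)),((88,63,5),(545,300))): print('C',L,q(W(c,124.4,L)),m)
for L,m in(((-100,70,70),(297,490)),((-100,-70,70),(570,315)),((100,70,70),(62,262))): print('G',L,q(W(g,48,L)),m)
E
python3 pr.py
```

```text
C (88, -63, 60) [272.51 336.06] (267, 333)
C (88, 63, 60) [537.24 187.15] (533, 187)
C (-88, -63, 60) [ 51.93 141.97] (57, 143)
C (60, -75, 20) [222.94 394.34] (238, 378)
C (-30, -75, 20) [110.59 287.95] (122, 275)
C (88, 63, 5) [547.25 289.27] (545, 300)
G (-100, 70, 70) [300.14 489.93] (297, 490)
G (-100, -70, 70) [579.38 315.05] (570, 315)
G (100, 70, 70) [ 58.1  256.15] (62, 262)
```

The carrier sits squarely over the tote in the close-up. Its yellow edge runs (267,333)-(533,187), parallel to the plain rim (297,490)-(570,315), and the picks match the predictions to about 1 px. I'll lower it onto the catches.

```bash
python3 -m jog '{"dp":[[0,0.002,0],[0,0.004,0],[0,0.006,0],[0,0.008,0],[0,0.010,0],[0,0.011,0],[0,0.012,0],[0,0.013,0],[0,0.014,0],[0,0.014,0],[0,0.014,0]],"rot":[[0,0,0],[0,0,0],[0,0,0],[0,0,0],[0,0,0],[0,0,0],[0,0,0],[0,0,0],[0,0,0],[0,0,0],[0,0,0]],"claw":[0.02,0.02,0.02,0.02,0.02,0.02,0.02,0.02,0.02,0.02,0.02]}'
python3 -c "
from h import *
s=state();print(s['moment'],s['ft_force'],s['eef_pos'])"
```

```text
t: 9.4
eef_pos: [522.9, 151.3, 202.2]
tcp_rot: [-1.571, 0.0, -0.294]
ft_force: [-1.1, -0.6, -0.6]
opening: 0.315
[ 0.1   0.03 -0.02] [-1.06 -0.55 -0.56] [522.94 151.29 202.2 ]
```

```bash
python3 -m jog '{"dp":[[0,0.001,0],[0,0.002,0],[0,0.003,0],[0,0.004,0],[0,0.005,0],[0,0.006,0],[0,0.007,0],[0,0.008,0],[0,0.009,0],[0,0.010,0]],"rot":[[0,0,0],[0,0,0],[0,0,0],[0,0,0],[0,0,0],[0,0,0],[0,0,0],[0,0,0],[0,0,0],[0,0,0]],"claw":[0.02,0.02,0.02,0.02,0.02,0.02,0.02,0.02,0.02,0.02]}'
python3 -c "
from h import *
s=state();print(s['moment'],s['ft_force'],s['eef_pos'])
read_camera('side');s=state();print(s['moment'],s['ft_force'],s['eef_pos'])"
```

```text
t: 10.4
eef_pos: [523.1, 151.3, 192.2]
tcp_rot: [-1.571, -0.0, -0.294]
ft_force: [-3.7, 0.2, 4.4]
opening: 0.315
[-0.04 -0.06 -0.07] [-3.67  0.23  4.41] [523.07 151.3  192.24]
[ 0.08  0.06 -0.04] [-3.14  0.21  3.28] [522.99 151.31 192.05]
```

The vertical force is rising gently, but there is a -3 N force along x, so the carrier sits a little far towards +x. I'll shift it slightly while it is lightly loaded.

```bash
python3 -m jog '{"dp":[[-0.0005,0,0],[-0.001,0,0],[-0.001,0,0],[-0.001,0,0]],"rot":[[0,0,0],[0,0,0],[0,0,0],[0,0,0]],"claw":[0.02,0.02,0.02,0.02]}'
python3 -c "
from h import *
for i in range(3): read_camera('side');s=state();print(s['moment'],s['ft_force'],s['eef_pos'])"
```

```text
t: 10.85
eef_pos: [522.1, 151.6, 192.2]
tcp_rot: [-1.571, -0.0, -0.294]
ft_force: [-1.2, 0.3, 2.4]
opening: 0.313
[ 0.08 -0.1  -0.05] [-0.35  0.27  1.88] [522.06 151.58 192.24]
[ 0.01 -0.12  0.01] [-1.67  0.34  2.17] [522.09 151.6  192.26]
[ 0.12 -0.1   0.01] [-1.38  0.16  1.66] [522.07 151.61 192.25]
```

```bash
python3 -m jog '{"dp":[[-0.0005,0,0],[-0.0007,0.001,0],[-0.0007,0.002,0],[-0.0007,0.003,0],[-0.0007,0.004,0],[-0.0007,0.005,0],[-0.0007,0.006,0],[-0.0007,0.006,0],[-0.0007,0.006,0]],"rot":[[0,0,0],[0,0,0],[0,0,0],[0,0,0],[0,0,0],[0,0,0],[0,0,0],[0,0,0],[0,0,0]],"claw":[0.02,0.02,0.02,0.02,0.02,0.02,0.02,0.02,0.02]}'
python3 -c "
from h import *
for i in range(3): read_camera('side');s=state();print(s['moment'],s['ft_force'],s['eef_pos'])"
```

```text
t: 11.9
eef_pos: [521.4, 151.8, 186.2]
tcp_rot: [-1.571, -0.0, -0.294]
ft_force: [1.9, -0.8, 3.8]
opening: 0.316
[ 0.2  -0.32 -0.01] [ 0.67 -0.    3.48] [521.34 151.85 186.18]
[ 0.16 -0.35 -0.01] [ 0.34 -0.1   4.08] [521.36 151.83 186.22]
[ 0.18 -0.37 -0.03] [ 1.88 -0.91  5.07] [521.36 151.84 186.2 ]
```

```bash
python3 -m jog '{"dp":[[0.0002,0.001,0],[0.0002,0.002,0],[0.0002,0.003,0],[0.0002,0.004,0],[0.0002,0.004,0]],"rot":[[0,0,0],[0,0,0],[0,0,0],[0,0,0],[0,0,0]],"claw":[0.02,0.02,0.02,0.02,0.02]}'
python3 -c "
from h import *
for i in range(3): read_camera('side');s=state();print(s['moment'],s['ft_force'],s['eef_pos'])"
```

```text
t: 12.55
eef_pos: [521.5, 151.8, 182.2]
tcp_rot: [-1.571, 0.0, -0.294]
ft_force: [0.9, 0.1, 5.9]
opening: 0.313
[ 0.22 -0.32 -0.07] [1.2  0.17 4.92] [521.47 151.79 182.26]
[ 0.21 -0.34 -0.03] [ 0.47 -0.01  5.79] [521.47 151.81 182.28]
[ 0.15 -0.29 -0.02] [ 0.13 -0.19  5.78] [521.47 151.81 182.3 ]
```

```bash
P='from h import *
for i in range(2): read_camera("side");s=state();print(s["moment"],s["ft_force"],s["eef_pos"])'
python3 -m jog '{"dp":[[0,0.001,0],[0,0.002,0],[0,0.003,0],[0,0.003,0]],"rot":[[0,0,0],[0,0,0],[0,0,0],[0,0,0]],"claw":[0.02,0.02,0.02,0.02]}'
python3 -c "$P"
```

```text
t: 13.1
eef_pos: [521.1, 151.7, 178.7]
tcp_rot: [-1.571, 0.001, -0.294]
ft_force: [0.1, 0.3, -1.1]
opening: 0.313
[ 0.08 -0.26 -0.1 ] [ 0.11  0.27 -0.78] [521.15 151.68 178.69]
[-0.18 -0.92 -0.03] [ 2.42 -0.5  -2.33] [521.26 151.64 178.73]
```

```bash
P='from h import *
for i in range(4): read_camera("side");s=state();print(s["moment"],s["ft_force"],s["eef_pos"])'
python3 -c "$P"
```

```text
[-0.08 -0.59  0.05] [ 1.71 -1.17  2.07] [521.55 151.6  178.84]
[-0.04 -0.33  0.06] [ 2.03 -1.67  0.68] [521.63 151.58 179.06]
[-0.14 -0.41  0.08] [ 0.64 -0.72  2.31] [521.61 151.58 179.2 ]
[-0.14 -0.37  0.09] [ 0.5  -3.11  2.36] [521.62 151.56 179.28]
```

The force dropped at the snap. The residual +2.3 N equals the spring load expected with the carrier fully home at this height (underside 87.3 mm). I'll unload by following the stand up 6 mm, then look.

```bash
python3 -m jog '{"dp":[[0,-0.001,0],[0,-0.002,0],[0,-0.003,0],[0,-0.004,0],[0,-0.005,0],[0,-0.006,0],[0,-0.006,0],[0,-0.006,0]],"rot":[[0,0,0],[0,0,0],[0,0,0],[0,0,0],[0,0,0],[0,0,0],[0,0,0],[0,0,0]],"claw":[0.02,0.02,0.02,0.02,0.02,0.02,0.02,0.02]}'
python3 - <<'E'
from h import *
for i in range(2): a=read_camera('side'); s=state();print(s["moment"],s["ft_force"],s["eef_pos"])
cv2.imwrite('pics/s4.png',cv2.resize(a[200:330,120:260],None,fx=4.5,fy=4.5,interpolation=cv2.INTER_CUBIC)[:,:,::-1])
E
```

```text
t: 14.2
eef_pos: [521.6, 151.7, 185.3]
tcp_rot: [-1.571, -0.0, -0.294]
ft_force: [1.8, -3.0, 0.2]
opening: 0.314
[-0.48 -0.57  0.1 ] [ 1.25 -2.87  0.35] [521.58 151.71 185.26]
[-0.48 -0.6   0.13] [ 1.79 -2.71  0.14] [521.57 151.69 185.23]
```

View pics/s4.png

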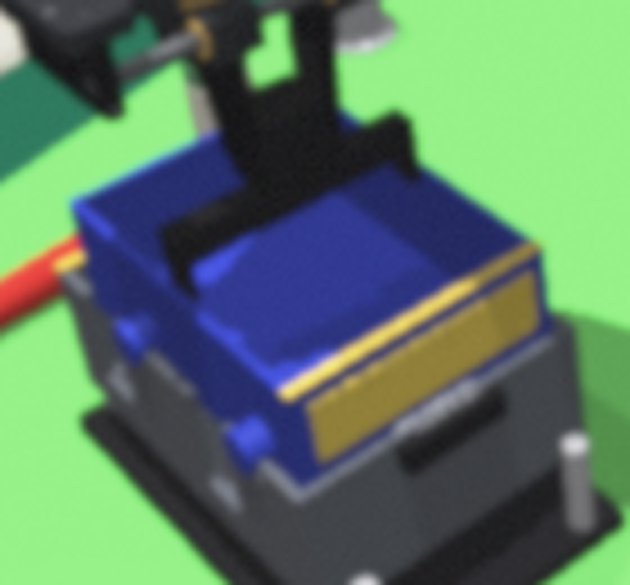

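It looks level, with the lugs down in the saddles (250,440) and (135,330). The grey rim runs parallel to the carrier. Releasing and retreating.

```bash
python3 -m jog '{"dp":[[0,0,0],[0,0,0],[0,0,0],[0,0,0],[0,0,0],[0,0,0],[0,-0.005,0],[0,-0.02,0],[0,-0.05,0],[0,-0.08,0],[0,-0.11,0],[0,-0.14,0]],"rot":[[0,0,0],[0,0,0],[0,0,0],[0,0,0],[0,0,0],[0,0,0],[0,0,0],[0,0,0],[0,0,0],[0,0,0],[0,0,0],[0,0,0]],"claw":[0.035,0.045,0.06,0.07,0.07,0.07,0.07,0.07,0.07,0.07,0.07,0.07]}'
python3 - <<'E'
from h import *
for i in range(8): a=read_camera('side')
t=read_camera('top'); s=state();print(s['t'],s["ft_force"],s["eef_pos"])
A=cv2.resize(a[190:340,110:260],(600,600),interpolation=cv2.INTER_CUBIC)
cv2.imwrite('pics/s5.png',A[:,:,::-1]); cv2.imwrite('pics/t5.png',t[:,:,::-1]); np.save('side5.npy',a); np.save('top5.npy',t)
q=lambda P:(pix('side',P)-[110,190]+.5)*4-.5
def W(p,z0,L): c,s=np.cos(p[2]),np.sin(p[2]); return [p[0]+c*L[0]-s*L[1],p[1]+s*L[0]+c*L[1],z0+L[2]]
c=(521.8,151,np.pi-.295)
for z in (93.5,106.5):
  for L in((88,-63,60),(88,63,60),(-88,-63,60)): print(z,L,q(W(c,z,L)))
E
```

```text
t: 15.5
eef_pos: [521.3, 151.7, 326.9]
tcp_rot: [-1.571, -0.0, -0.294]
ft_force: [-0.5, 0.7, 0.5]
opening: 0.736
15.95 [ 0.51 -0.06  0.21] [521.32 151.7  324.3 ]
93.5 (88, -63, 60) [295.92 393.56]
93.5 (88, 63, 60) [524.98 258.7 ]
93.5 (-88, -63, 60) [102.34 216.89]
106.5 (88, -63, 60) [291.23 371.  ]
106.5 (88, 63, 60) [522.89 237.15]
106.5 (-88, -63, 60) [ 96.58 195.89]
```

View pics/s5.png

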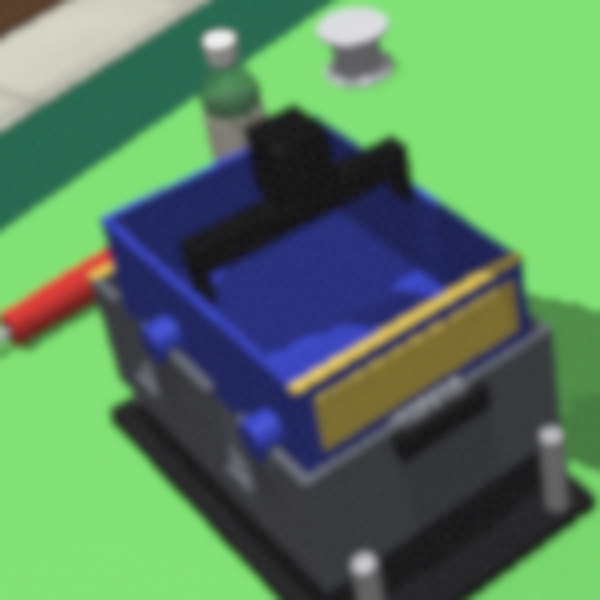

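The released carrier's rim corners are at (290,391), (520,260) and (105,220). They match the prediction for fully home and level, about (296,394), (525,259), (102,217), and are 17-24 px from the not-snapped heights. The gripper is clear, so I'm handing in.

```bash
python3 -c "
from cell import *
print(job_done())"
```

```text
the job is handed in; nothing more can be done
None
```

I handed the job in at about 16 s of robot time. The carrier is stacked on the grey tote, its yellow end over the plain end, pressed home and released. `job_done()` gives no verdict.

- **Lift and turn:** I gripped the knob across y, lifted it, and turned it 2.55 rad on the way over.
- **Fit:** When the end beads met the catches, about 3 N of side force built up. I moved the carrier about 1.5 mm sideways, which brought that down to about 1 N.
- **Press:** I pressed in steps of about 1 mm. The catches snapped after roughly 8–9 N between the totes. The force then settled at the spring load expected with the carrier fully home, both at the pressed height and after I eased up 6 mm.
- **Release:** After I let go and backed the gripper off about 140 mm, the wrist force read close to zero. In the last side view the three visible rim corners were within about 1.5 px of the level, fully-home prediction, and well away from the not-snapped height.

**Less certain:**
- Just before release there was a side force of nearly 3 N along y, so the carrier was gripped slightly off in that direction. It was free to settle when I let go.
- In the earlier close-ups the lug positions were 3–5 px off my predictions, while the rim corners agreed. I relied on the corners and the forces.
- I took a last top view but did not look at it. In the last side view the bottle and spool stand, and the visible part of the screwdriver shows no sign of being moved.

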